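# Feel for the hidden hole in the channel rail and seat the locating pin

### The arm

A 6-joint arm with a two-finger parallel gripper is mounted at the origin on the work surface. World frame = base frame: x ahead of the robot, y to its left, z up, the work surface at z = 0. Lengths are in m, angles in degrees, forces in N, time in s.
With the tool pointing down it reaches from about 0.275 to 0.875 m from the base axis. Payload 12.5 kg.
Tool frame: the origin (TCP) lies between the finger pads; the fingertips stand ahead of it and the grasp point (between the pads) is the TCP (bot.tip_reach is the z of the fingertips in the tool frame, in m); z points along the fingers, y is the line along which they close (so a half turn about z gives the same grasp; the last joint's range is limited). The gripper opens to 85 mm and grips with 20 to 120 N. Pads are 22 mm wide; open, the fingers measure 114 mm over their backs; the gripper's body (76 mm by 85 mm) begins 54 mm behind the grasp point. The pads swing forward as they close: fully open they stand 13 mm farther back than shut.
Start: joints at [66.543, 20.094, 94.641, -0, 65.266, -4.847], TCP at [0.175, 0.521, 0.25] pointing down, gripper open.
Joint ranges: [-157.81, 157.81], [-45, 120.19], [0.68, 151.7], [-89.99, 269.99], [4.06, 180], [-164.3, 164.3]. Speed limits (degrees/s): [127.2, 127.2, 159.86, 180, 180, 180].

### API

Orientations are given as [roll, pitch, yaw] about the fixed x, y, z axes, in that order (R = Rz(yaw) Ry(pitch) Rx(roll)).
In Python, from bench import bot gives the robot as it stands.
- The arm moves only by the tool send_rows, never from a script. Its argument "moves" is text: rows parted by semicolons, each of 5 numbers parted by spaces: the opening, from 0 (shut) to 1 (fully open), then the shift along the tool's x, y, z in m, then the turn about the tool's z in degrees. A call has 1 to 20 rows; each row shifts and turns the commanded pose from where the row before left it, along the tool's axes as they then stand; what a row does not reach is not made up. A row lasts 1/10 s, in which the tool goes at most 50 mm and 8.59 degrees, less where a joint would pass 70% of its speed; a pose out of reach is approached as far as the arm can. A call with a gripper value outside its range is refused whole. The fingers move at their own pace and stop on an object; the grip force is fixed at half the most. Time passes only in rows, so rows that do not move let the fingers close. It gives the time, the measured TCP pose, the force, the opening and the grip force at its end, in the units of the state.
- bot.state(): the state, without advancing time (a new reading comes with each control period).
- bot.get_image(name): name is "side" or "top" or "wrist"; returns a dict with "pixels" (384x512x3 uint8, red, green, blue), "camera_matrix" (3x3 intrinsics, pixels), "R" (3x3) and "t" (3): a world point X has camera coordinates R X + t. Camera axes: x right, y down, z forward; pixel columns grow to the right and rows downward; lengths in m; the calibration is good to about 2 mm. A picture is of the moment at which its call begins. There is no depth.
- bot.job_done(): hands the job in; it is judged then, once.
The state is a dict: "time": time; "q": joint angles; "qvel": joint speeds; "effort": joint torques, N m; "tool_pos": TCP position; "ee_rot": TCP orientation; "force": force on the tool from outside, world axes, zero at the start; "ft_torque": the same for the moment, N m; "opening": finger opening in m; "gripper_force": force on a finger pad.
Only numpy, scipy, OpenCV 4.12 (cv2) and the standard library are available. Lean on these libraries where they do the work, as an engineer would, in place of code of your own. Each camera call takes 0.05 s, during which the arm holds its last target. There are 200 camera calls.

### The job

The red channel rail is clamped to its jig bar with the drilled holes already in line, but the hole in its web lies out of sight under the top flange, on the side towards the robot. Take the orange-handled locating pin from its rest, slide its nose along the web at mid-height until it drops into the hole, then push it fully home so that its collar sits flat on the web, and leave it there. Use light hand pressure only, well under 40 N, as a hard shove would shift the clamped rail, and leave the other things on the table alone.

Things in the scene. Friction and masses are not known exactly. Their poses are not given: they have to be found in the camera images.
- rail: Red channel rail, 340 mm long (its y), 80 mm high, open towards the robot: upright web 6 mm thick with a top and a bottom flange; a 46 mm aluminium jig bar stands against the web's far side. Rigid, fixed to the table. Origin: on the table under the web's near face, mid-length; x level, from the robot's side into the web (the way the pin goes in), y along the rail, z up.
- web_middle (a point): Middle of the web's near face, 40 mm above the table, axes as the rail's. The one round hole, 17.6 mm across, sharp-edged, 46 mm deep, square to the face, has its centre exactly at this height, but its place along the rail differs from piece to piece: anywhere from 46 mm left to 46 mm right of this point, not measured. The rest of the face is plain and flat.
- flange_edge (a point): Free edge of the top flange, mid-length, at its upper side (80 mm above the table). Both flanges are 6 mm thick and stand out 38 mm from the web's near face towards the robot; clear height between them 68 mm (6 to 74 mm above the table).
- clamp_left (a point): Outer end of the spindle (12 mm across) of the blue G-clamp at the rail's +y end, 40 mm above the table, 108 mm out from the web, 150 mm from mid-length; a 50 mm upright tommy bar is near its end. Fixed; leave it.
- clamp_right (a point): The same on the rail's -y end.
- pin: Steel locating pin, 162 mm, 140 to 240 g, lying level in its rest, handle to the robot, axis 45 mm above the table. Origin: centre of the collar's front (seating) face; x to the nose. Shank 16 mm across, x 0 to 32 mm; nose tapers to a 9 mm flat at x = 42. Collar 28 mm across, x -6 to 0; neck 14 mm, x -50 to -6; orange handle x -120 to -50, 22 wide (y), 24 high. Centre of mass x = -24.
- pin_grip (a point): The place to grip the pin: on its axis inside the handle, 88 mm behind the collar's front face (130 mm behind the nose), across the 22 mm width. With the collar seated it lies 50 mm in front of the flanges' edge. Axes as the pin's.
- pin_nose (a point): Centre of the pin's flat nose end, 42 mm ahead of the collar's front face.
- rest: Grey bent-plate rest that holds the pin, fixed, 86 x 50 mm base, 47 mm high; its notched end plates stand under the shank (x = 11 mm) and under the front end of the handle (x = -56 mm), open upwards; the pin lifts straight up out of them. Origin: on the table under the pin's collar face; x as the pin's x.
- hammer: Hammer lying on the table, 280 mm, bystander. Origin near its middle, underside.
- wrench: Steel wrench lying on the table, 200 mm, bystander. Origin near its middle, underside.
- spray: Blue spray can with red cap, 64 mm across, 190 mm high, standing, bystander. Origin: centre of its foot.
- tape: Yellow tape measure, 70 x 36 x 62 mm high, bystander. Origin: centre of its underside.
- bolt: Hexagon bolt standing on its head, 27 mm across, 60 mm high, bystander. Origin: centre of its underside.
- discs: Stack of four grinding discs, 125 mm across, 48 mm high, bystander. Origin: centre of its underside.
Mind the look-alikes: they are no part of the job. What is meant by the pin is not purple, and is the smaller of those in its own colour.

How it is judged (in metres and radians):
On the way, in this order (a step that is already met when the one before it is completed fails the run):
1. the pin has been taken out of its rest (distance between pin and rest above 0.1 m), for 0.1 s.
2. the pin's nose has entered the hole in the web (x of pin_nose in the frame of rail above 0.006 m and y of pin_nose in the frame of rail between -0.06 and 0.06 m and z of pin_nose in the frame of rail between 0.03 and 0.05 m), for 0.1 s.
At the end, for the whole second after the job is handed in: The pin is in the hole with its collar's face within 2.5 mm of the web's near face, square to the web within 0.10 rad, released and at rest (x of pin in the frame of rail above -0.0025 m and y of pin in the frame of rail between -0.06 and 0.06 m and z of pin in the frame of rail between 0.03 and 0.05 m and angle between the x axis of pin and the x axis of rail, either way round below 0.1 rad and linear speed of pin below 0.02 m/s); the robot touches nothing.
It fails at once if the pin is pressed against the rail with more than 40 N (a hard shove would shift the clamped rail) (contact force between pin and rail above 40 N).
It fails at once if the gripper or arm knocks the rail with more than 20 N (contact force between any of the fingers, the arm and rail above 20 N).
It fails at once if a bystander is moved by more than 20 mm (distance of any of hammer, wrench, spray, tape, bolt, discs from where it was at the start of the episode above 0.02 m).
It also fails if it takes over 72 s, if anything falls off the work surface, if the arm or the gripper's body presses on something with over 40 N, if the wrist force passes 120 N, or if a joint passes its speed limit or range.

## Working session

There is one attempt and no reset: what is moved stays moved. The work goes in short steps, Python scripts to look and compute and a tool call to move; the robot and the scene stay as the last step left them, time stands still between calls to the robot, and variables do not carry over. Pictures are saved under pics/ and viewed, at most 10 in all, crops included, and the job is handed in when it is done.

Besides the shell and the picture viewer there is one more tool, called after ">>>" as name(argument=value, ...), one argument or row to a line, values as JSON. send_rows: Moves the arm, as the interface text tells. Its arguments: {"type":"object","properties":{"moves":{"type":"string"}},"required":["moves"]}

```bash
mkdir -p pics
cat > h.py <<'E'
import numpy as np, cv2
from bench import bot
def grab(n,fn=None):
    d=bot.get_image(n); im=d["pixels"][:,:,::-1].copy()
    np.savez(f"pics/{n}.npz",im=im,K=d["camera_matrix"],R=d["R"],t=d["t"])
    if fn: cv2.imwrite("pics/"+fn,im)
    return im,np.array(d["camera_matrix"]),np.array(d["R"]),np.array(d["t"])
def load(n):
    d=np.load(f"pics/{n}.npz"); return d["im"],d["K"],d["R"],d["t"]
def ray(uv,K,R,t):
    d=R.T@np.linalg.solve(K,[uv[0],uv[1],1.]); return -R.T@t,d
def onz(uv,z,K,R,t):
    o,d=ray(uv,K,R,t); return o+d*(z-o[2])/d[2]
def proj(X,K,R,t):
    p=K@(R@np.array(X)+t); return p[:2]/p[2]
E
python3 - <<'E'
from h import *
a=grab("top")[0]; b=grab("side")[0]
for n in("top","side"):
    im,K,R,t=load(n); print(n,-R.T@t, R[2])
cv2.imwrite("pics/both.png",cv2.resize(np.vstack([a,b]),None,fx=0.78,fy=0.78) if 0 else np.hstack([cv2.resize(a,(400,300)),cv2.resize(b,(400,300))]))
cv2.imwrite("pics/t0.png",cv2.resize(a,(800,600)));cv2.imwrite("pics/s0.png",cv2.resize(b,(800,600)))
print(bot.state()["tool_pos"],bot.state()["ee_rot"],bot.tip_reach)
E
```

```text
top [ 0.31825208 -0.04107922  1.57151804] [ 0.1118361   0.02064375 -0.99351222]
side [ 0.32453053 -1.06057895  0.69445235] [ 0.11720334  0.84895356 -0.51530693]
[0.17537562 0.52101409 0.24981744] [-1.79943042e+02 -5.52149405e-03  1.61390933e+02] 0.019
```

View pics/t0.png

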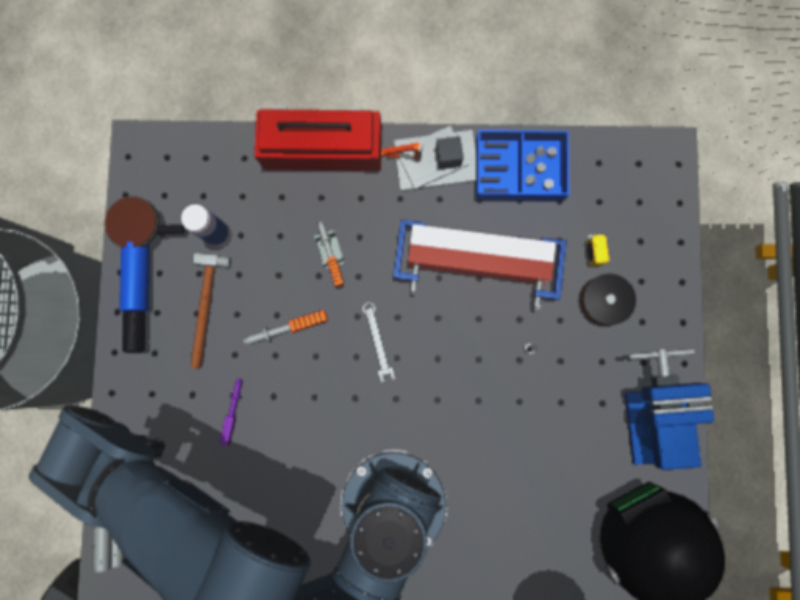

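View pics/s0.png

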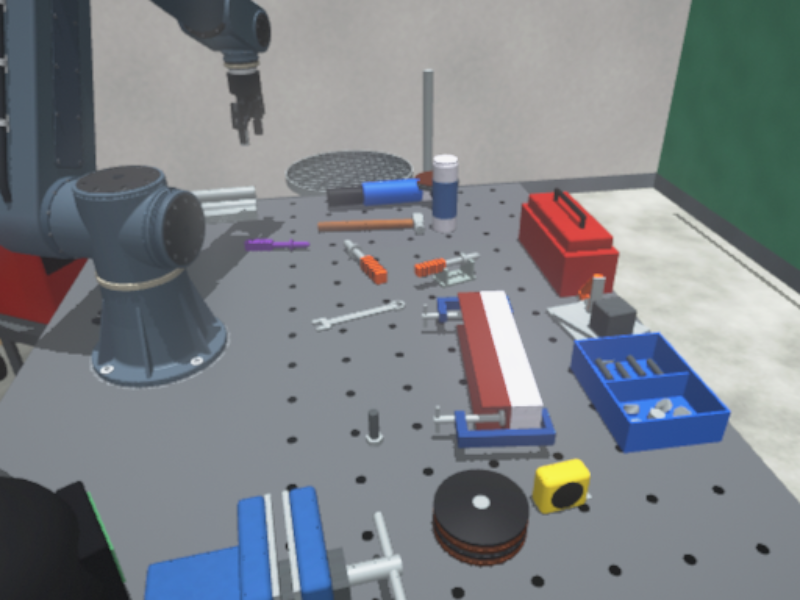

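The top view shows three candidates in 800-px pixels. One orange-handled pin is in the grey rest at (330,255). A longer orange ribbed tool lies on the table at (288,328), and a purple tool is at (232,412). The pin in the rest fits: it is orange, it is the smaller one, and it sits in a notched rest. The rail's red flange runs from (408,255) to (553,270). I'll measure it and confirm the pin with a crop.

Run:
```python
from h import *
im,K,R,t=load("top"); im2,K2,R2,t2=load("side")
print(K[0,0],K2[0,0])
def cc(im,lo,hi,amin=25):
    hsv=cv2.cvtColor(im,cv2.COLOR_BGR2HSV); m=cv2.inRange(hsv,lo,hi)
    n,l,s,c=cv2.connectedComponentsWithStats(m)
    return [(s[i],c[i],np.argwhere(l==i)[:,::-1].astype(np.float32)) for i in range(1,n) if s[i][4]>amin]
for nm,I in(("top",im),("side",im2)):
    for lo,hi in (((5,150,120),(16,255,255)),((0,110,60),(4,255,255)),):
        for s,c,p in cc(I,lo,hi):
            print(nm,lo[0],s,c.round(1),[list(map(float,x)) for x in cv2.boxPoints(cv2.minAreaRect(p)).round(1)])
a=cv2.resize(im[125:240,140:370],(800,400),interpolation=cv2.INTER_CUBIC)
b=cv2.resize(im2[140:190,200:320],(480,200),interpolation=cv2.INTER_CUBIC)
o=np.zeros((600,800,3),np.uint8);o[:400]=a;o[400:,:480]=b
cv2.imwrite("pics/c0.png",o)
```

```text
408.27327901641553 403.92446250228863
top 5 [244  92  24   9 101] [254.5  95.6] [[243.39999389648438, 94.69999694824219], [266.8999938964844, 91.5999984741211], [267.79998779296875, 98.19999694824219], [244.3000030517578, 101.30000305175781]]
top 5 [210 165  10  18  98] [214.2 173.4] [[208.89999389648438, 165.60000610351562], [214.1999969482422, 164.0], [219.39999389648438, 181.3000030517578], [214.10000610351562, 182.89999389648438]]
top 5 [123 171  13  64 255] [128.9 202.4] [[122.0, 233.6999969482422], [131.10000610351562, 170.39999389648438], [135.39999389648438, 171.10000610351562], [126.4000015258789, 234.3000030517578]]
top 5 [185 199  24  13 170] [196.5 205.1] [[184.1999969482422, 205.1999969482422], [207.10000610351562, 198.10000610351562], [209.3000030517578, 205.10000610351562], [186.3000030517578, 212.10000610351562]]
top 0 [ 163   70   81   39 2857] [203.9  88.8] [[163.0, 108.0], [163.0, 70.0], [243.0, 70.0], [243.0, 108.0]]
top 0 [ 262  157   92   24 1198] [307.1 168.8] [[260.5, 169.8000030517578], [262.20001220703125, 156.39999389648438], [353.79998779296875, 168.199996
[... 460 characters left out ...]
9] [[325.1000061035156, 133.39999389648438], [362.20001220703125, 108.30000305175781], [406.8999938964844, 174.60000610351562], [369.8999938964844, 199.60000610351562]]
side 0 [   0  158   44   49 1398] [ 16.9 183.9] [[-9.899999618530273, 197.5], [0.0, 158.0], [46.599998474121094, 169.60000610351562], [36.70000076293945, 209.1999969482422]]
side 0 [ 44 168   9   7  27] [ 47.4 170.4] [[43.400001525878906, 169.1999969482422], [51.20000076293945, 166.60000610351562], [52.79999923706055, 171.39999389648438], [45.0, 174.0]]
side 0 [ 294  187   33   74 1137] [308.8 225.3] [[289.0, 189.39999389648438], [305.79998779296875, 184.8000030517578], [326.0, 259.0], [309.20001220703125, 263.6000061035156]]
```

View pics/c0.png

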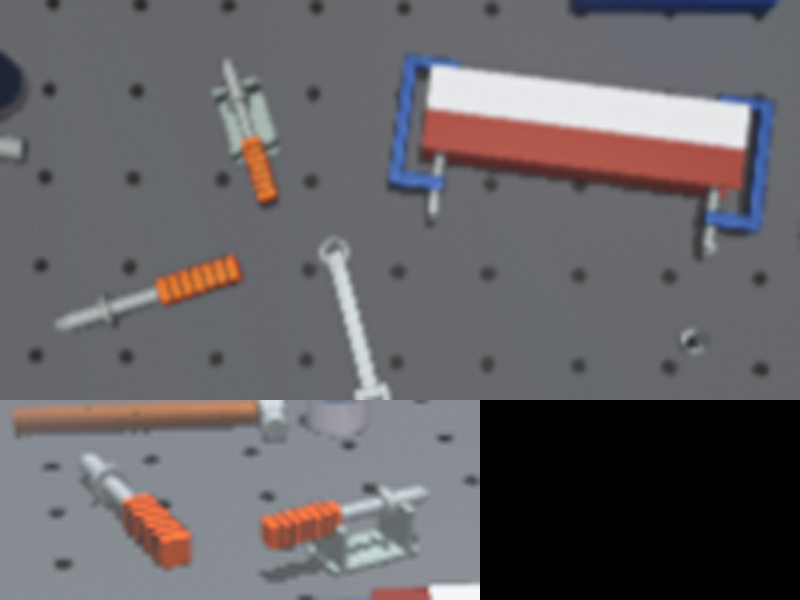

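The crop confirms it: the pin lies in the grey rest with nose at crop (228,62) and handle end at (268,200). The ribbed one on the table is larger.

Run:
```python
from h import *
T=load("top")
im,K,R,t=T
C=(K,R,t)
n=onz((205.6,142.8),.048,*C); e=onz((217.1,182.5),.055,*C); h=onz((214.2,173.4),.057,*C)
print("nose",n,"end",e,"len",np.linalg.norm((n-e)[:2]),"yaw",np.degrees(np.arctan2(n[1]-e[1],n[0]-e[0])),"handle",h)
hsv=cv2.cvtColor(im,cv2.COLOR_BGR2HSV).astype(int)
red=(hsv[...,1]>110)&((hsv[...,0]<5)|(hsv[...,0]>174))
wh=(hsv[...,1]<50)&(hsv[...,2]>170)
B=[];F=[]
for u in range(268,348,4):
    v=np.where(red[150:200,u])[0]+150; B.append((u,v.min()-.5)); F.append((u,v.max()+.5))
    w=np.where(wh[130:v.min()+2,u])[0]+130
    if u%20==8: print(u,w.min(),w.max(),v.min(),v.max(),[int(x) for x in hsv[v.min()-2:v.max()+3,u,2]])
P=np.array([onz(b,.08,*C) for b in B])
k=np.polyfit(P[:,1],P[:,0],1); print("bar/web line x=%.4f y+%.4f"%tuple(k),"rail yaw",np.degrees(np.arctan(-k[0])))
for uv in ((263.3,144.5),(356.0,155.0),(262,157),(353.8,168.2)): print(onz(uv,.08,*C))
for uv in ((342/2*1.28/1,0),):pass
# wrench, bolt, tape, discs for obstacle awareness
for nm,uv in dict(wr1=(237,196),wr2=(247,241),spray=(127,140),bolt=(339,223),clampL=(264,187),clampR=(343,197)).items(): print(nm,onz(uv,.05,*C))
```

```text
nose [0.67439313 0.18941199 0.048     ] end [0.52142928 0.13981187 0.055     ] len 0.16080457679777482 yaw 17.965827309285118 handle [0.55547591 0.1515805  0.057     ]
268 144 156 158 168 [209, 184, 176, 175, 175, 176, 176, 176, 177, 177, 178, 171, 134, 97, 91]
288 147 159 160 173 [226, 200, 179, 176, 178, 177, 176, 177, 178, 178, 179, 176, 154, 115, 90, 82, 78, 89]
308 149 161 163 175 [214, 190, 177, 175, 175, 177, 176, 177, 178, 177, 178, 170, 134, 96, 85, 77, 66]
328 152 164 165 178 [230, 201, 178, 172, 172, 173, 173, 174, 174, 174, 175, 175, 163, 122, 90, 82, 72, 72]
bar/web line x=0.1127 y+0.6217 rail yaw -6.429407868820151
[ 0.66392351 -0.03108791  0.08      ]
[ 0.62988023 -0.37454594  0.08      ]
[ 0.61654028 -0.02714551  0.08      ]
[ 0.58028036 -0.36614337  0.08      ]
wr1 [0.472382   0.06404398 0.05      ]
wr2 [0.30565248 0.02265469 0.05      ]
spray [0.68000158 0.49113681 0.05      ]
bolt [ 0.37887579 -0.31682699  0.05      ]
clampL [ 0.50822412 -0.03654769  0.05      ]
clampR [ 0.47598179 -0.33189752  0.05      ]
```

The pin measures 161 mm (162 given) and its yaw is 18°. The rail measures 341 mm (340 given) and its yaw is -6.4°. Next I move above the pin.

>>> send_rows(
  moves="1 -0.0397 -0.0192 0 0;1 -0.0397 -0.0192 0 0;1 -0.0397 -0.0192 0 0;1 -0.0397 -0.0192 0 0;1 -0.0397 -0.0192 0 0;1 -0.0397 -0.0192 0 0;1 -0.0397 -0.0192 0 0;1 -0.0397 -0.0192 0 0;1 -0.0397 -0.0192 0 0;1 -0.0397 -0.0192 0 0;1 -0.0397 -0.0192 0 0;1 -0.0397 -0.0192 0 0;1 0 0 0 -7.32;1 0 0 0 -7.32;1 0 0 0 -7.32;1 0 0 0 -7.32;1 0 0 0 -7.32;1 0 0 0 0;1 0 0 0 0",
)

```text
time: 2.0
tool_pos: [0.5534, 0.1508, 0.2501]
ee_rot: [180.0, -0.0, -162.2]
force: [0.6, 0.2, 0.1]
opening: 0.0852
gripper_force: 0.0
```

Run:
```python
from h import *
im,K,R,t=grab("wrist"); cv2.imwrite("pics/w1.png",cv2.resize(im,(800,600)))
s=bot.state(); print(s["time"],s["tool_pos"],s["ee_rot"],s["q"],s["force"]); print(-R.T@t,R[2],K[0,0])
for p in ((.553,.1505,.057),(.674,.189,.048)): print(proj(p,K,R,t)*1.5625)
```

```text
2.05 [0.55336124 0.15086267 0.25011421] [ 1.79996851e+02 -2.08115083e-02 -1.62205489e+02] [ 1.05994471e+01  2.25587484e+01  9.10609159e+01  5.64686233e-04
  6.64013777e+01 -9.71952897e+01] [ 0.60143021 -0.50784756 -0.13524714]
[0.48593646 0.12848426 0.3744563 ] [ 0.26926022  0.08657479 -0.95916825] 304.63889648700564
[393.09597985 270.66469182]
[392.65965787 428.39950496]
```

View pics/w1.png

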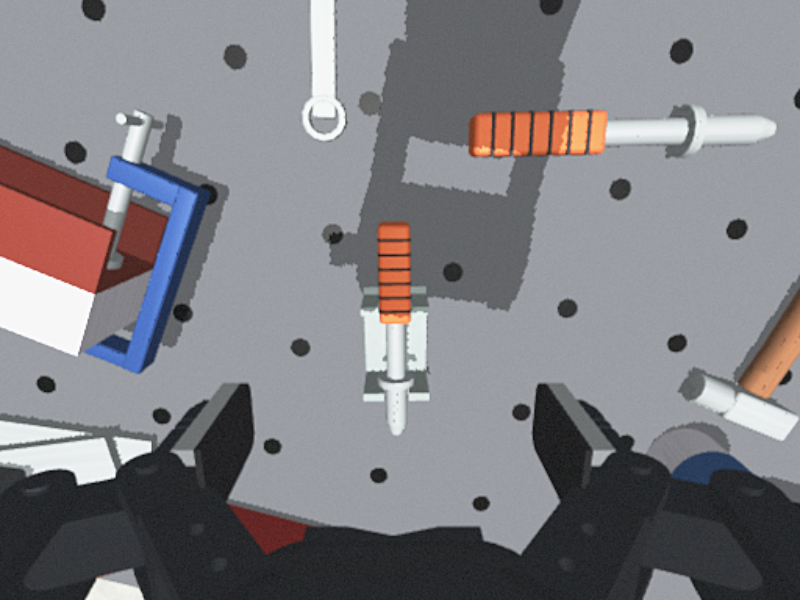

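The wrist view shows the pin with handle from (394,225) to (396,322) and nose at (398,432). Collar is at (396,387), between the open fingers. The projected estimate agrees with this. I'll refine it here.

Run:
```python
from h import *
im,K,R,t=load("wrist"); C=(K,R,t); s=1/1.5625
g=lambda u,v,z:onz((u*s,v*s),z,*C)
hsv=cv2.cvtColor(im,cv2.COLOR_BGR2HSV); m=cv2.inRange(hsv,(3,150,100),(16,255,255)); m[:138]=0; m[210:]=0; m[:,:235]=0; m[:,270:]=0
p=np.argwhere(m)[:,::-1].astype(np.float32); print(cv2.minAreaRect(p),p.min(0),p.max(0))
r=[(v,np.mean(p[p[:,1]==v,0])) for v in range(146,205)]
a,b=np.polyfit([x[0] for x in r],[x[1] for x in r],1)
c=lambda v:(a*v+b)
v0,v1=148,204
P=onz((c(v0),v0),.057,*C);Q=onz((c(v1),v1),.057,*C); print("handle yaw",np.degrees(np.arctan2(*(Q-P)[1::-1])))
n=g(398,433,.045); f=g(396,322,.057); print("nose",n,"handle front top",f,"dist",np.linalg.norm((n-f)[:2]))
d=(n-f)[:2]; print("yaw",np.degrees(np.arctan2(d[1],d[0])))
rear=g(394,223,.057); print("rear",rear,np.linalg.norm((f-rear)[:2]))
print("rail corner flange/web far",g(94,294,.08),"bar far corner",g(80,355,.08),"flange near", g(113,232,.08), "spindle end",g(142,113,.046))
```

```text
((252.0, 174.0), (64.0, 20.0), 90.0) [242. 142.] [262. 206.]
handle yaw nan
nose [0.67833524 0.19479345 0.045     ] handle front top [0.58752443 0.16372833 0.057     ] dist 0.09597730702156491
yaw 18.885102821592668
rear [0.5220892  0.14120651 0.057     ] 0.06920261781564388
rail corner flange/web far [ 0.62124677 -0.02905847  0.08      ] bar far corner [ 0.66649807 -0.03219108  0.08      ] flange near [ 0.5777099  -0.02330135  0.08      ] spindle end [ 0.50590945 -0.03431355  0.046     ]
  return _methods._mean(a, axis=axis, dtype=dtype,
  ret = ret.dtype.type(ret / rcount)
```

>>> send_rows(
  moves="1 0.001 0.001 0.035 -0.8;1 0 0 0.035 0;1 0 0 0.035 0;1 0 0 0.035 0;1 0 0 0.03 0;1 0 0 0.02 0;1 0 0 0.015 0;1 0 0 0 0;0 0 0 0 0;0 0 0 0 0;0 0 0 0 0;0 0 0 0 0;0 0 0 0 0;0 0 0 0 0;0 0 0 0 0;0 0 0 0 0;0 0 0 0 0",
)

```text
time: 3.75
tool_pos: [0.5524, 0.1516, 0.046]
ee_rot: [-180.0, 0.0, -161.2]
force: [-1.8, 0.1, 5.3]
opening: 0.0213
gripper_force: 61.9
```

Gripped. Now I lift, turn to the rail's yaw, and move to the +y start position in front of the rail.

>>> send_rows(
  moves="0 0 0 -0.01 0;0 0 0 -0.024 0;0 0 0 -0.04 0;0 0 0 -0.04 0;0 0 0 -0.04 0;0 0 0 0 6.3;0 0 0 0 6.3;0 0 0 0 6.3;0 0 0 0 6.3;0 0.0137 -0.0361 0 0;0 0.0137 -0.0361 0 0;0 0.0137 -0.0361 0 0;0 0.0137 -0.0361 0 0;0 0.0137 -0.0361 0 0;0 0.0137 -0.0361 0 0;0 0.0137 -0.0361 0 0;0 0.0137 -0.0361 0 0;0 0 0 0 0;0 0 0 0 0",
)

```text
time: 5.65
tool_pos: [0.4108, -0.1236, 0.1997]
ee_rot: [180.0, 0.0, 173.5]
force: [0.4, 0.2, -2.4]
opening: 0.0209
gripper_force: 60.7
```

Run:
```python
from h import *
im,K,R,t=grab("wrist"); cv2.imwrite("pics/w2.png",cv2.resize(im,(800,600)))
s=bot.state(); print(s["time"],s["tool_pos"],s["ee_rot"],s["force"],s["opening"])
```

```text
5.7 [ 0.41114346 -0.1230404   0.19964413] [1.79997228e+02 2.18927058e-02 1.73557025e+02] [ 0.98408479 -0.44200505 -1.60588591] 0.021427080595118702
```

View pics/w2.png

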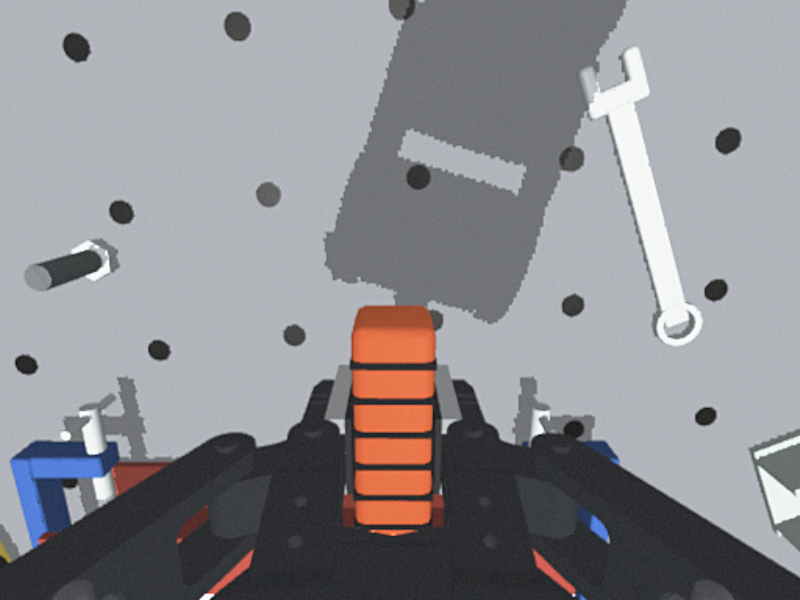

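The pin is held square in the fingers, handle at (395,310-525), with the wrench and bolt well clear. I lower it to mid-height and approach the web.

>>> send_rows(
  moves="0 0 0 0.035 0;0 0 0 0.035 0;0 0 0 0.035 0;0 0 0 0.03 0;0 0 0 0.0236 0;0 0 0 0 0;0 -0.01 0 0 0;0 -0.012 0 0 0;0 -0.012 0 0 0;0 -0.01 0 0 0;0 -0.004 0 0 0;0 0 0 0 0;0 0 0 0 0",
)

```text
time: 7.0
tool_pos: [0.4584, -0.1285, 0.0406]
ee_rot: [180.0, -0.0, 173.6]
force: [-0.0, 0.1, -1.8]
opening: 0.021
gripper_force: 60.7
```

Run:
```python
from h import *
im,K,R,t=grab("top"); im2,K2,R2,t2=grab("side")
a=cv2.resize(im[130:220,245:375],(780,540),interpolation=cv2.INTER_CUBIC)
b=cv2.resize(im2[170:280,255:365],(600,600),interpolation=cv2.INTER_CUBIC)
o=np.hstack([cv2.resize(a,(433,300)),cv2.resize(b,(300,300))]); cv2.imwrite("pics/c2.png",o)
print(bot.state()["tool_pos"],bot.state()["force"])
```

```text
[ 0.4582717  -0.12854623  0.04062564] [-1.01171931  0.07815219 -1.35465965]
```

View pics/c2.png

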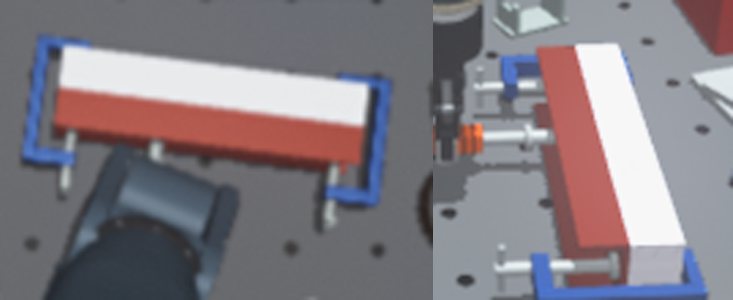

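In the side crop the pin at (510,135) lies level between the flanges, with the collar just outside the edge. The clamps are clear. I creep to contact.

>>> send_rows(
  moves="0 -0.002 0 0 0;0 -0.002 0 0 0;0 -0.002 0 0 0;0 0 0 0 0",
)

```text
time: 7.5
tool_pos: [0.465, -0.1294, 0.0407]
ee_rot: [-180.0, 0.0, 173.6]
force: [0.2, -0.5, -2.5]
opening: 0.0211
gripper_force: 60.7
```

>>> send_rows(
  moves="0 -0.001 0 0 0;0 -0.001 0 0 0;0 0 0 0 0",
)

```text
time: 7.8
tool_pos: [0.4668, -0.1295, 0.0407]
ee_rot: [-180.0, 0.0, 173.6]
force: [-1.3, 0.3, -1.3]
opening: 0.0214
gripper_force: 60.7
```

>>> send_rows(
  moves="0 -0.001 0 0 0;0 -0.001 0 0 0;0 0 0 0 0",
)

```text
time: 8.1
tool_pos: [0.4688, -0.1298, 0.0407]
ee_rot: [-180.0, 0.0, 173.6]
force: [-0.4, -0.1, -1.5]
opening: 0.021
gripper_force: 60.7
```

>>> send_rows(
  moves="0 -0.001 0 0 0;0 0 0 0 0",
)

```text
time: 8.3
tool_pos: [0.4698, -0.1299, 0.0407]
ee_rot: [-180.0, 0.0, 173.6]
force: [-0.1, 0.1, -1.5]
opening: 0.0211
gripper_force: 60.7
```

>>> send_rows(
  moves="0 -0.001 0 0 0;0 0 0 0 0",
)

```text
time: 8.5
tool_pos: [0.4708, -0.13, 0.0407]
ee_rot: [-180.0, 0.0, 173.6]
force: [0.2, -0.3, -1.2]
opening: 0.0207
gripper_force: 60.7
```

>>> send_rows(
  moves="0 -0.001 0 0 0;0 0 0 0 0",
)

```text
time: 8.7
tool_pos: [0.4717, -0.1301, 0.0407]
ee_rot: [180.0, -0.0, 173.6]
force: [0.1, -0.4, -0.8]
opening: 0.0208
gripper_force: 60.7
```

>>> send_rows(
  moves="0 -0.001 0 0 0;0 0 0 0 0",
)

```text
time: 8.9
tool_pos: [0.4717, -0.1299, 0.0404]
ee_rot: [180.0, -0.1, 173.6]
force: [-5.2, 0.8, 0.5]
opening: 0.0209
gripper_force: 61.0
```

Contact at about 5 N. Now I slide towards -y.

>>> send_rows(
  moves="0 0 -0.002 0 0;0 0 -0.002 0 0;0 0 -0.002 0 0;0 0 -0.002 0 0",
)

```text
time: 9.3
tool_pos: [0.4708, -0.1378, 0.0403]
ee_rot: [180.0, -0.1, 173.6]
force: [-4.9, 4.4, -2.2]
opening: 0.0207
gripper_force: 60.8
```

>>> send_rows(
  moves="0 0 -0.002 0 0;0 0 -0.002 0 0;0 0 -0.002 0 0;0 0 -0.002 0 0",
)

```text
time: 9.7
tool_pos: [0.4699, -0.1457, 0.0403]
ee_rot: [180.0, -0.1, 173.6]
force: [-3.7, 2.9, -2.7]
opening: 0.021
gripper_force: 60.8
```

>>> send_rows(
  moves="0 -0.0003 -0.002 0 0;0 0 -0.002 0 0;0 0 -0.002 0 0;0 0 -0.002 0 0",
)

```text
time: 10.1
tool_pos: [0.469, -0.1535, 0.0402]
ee_rot: [179.9, -0.2, 173.6]
force: [-5.2, 3.5, -1.5]
opening: 0.0212
gripper_force: 60.8
```

>>> send_rows(
  moves="0 0 -0.002 0 0;0 0 -0.002 0 0;0 0 -0.002 0 0;0 0 -0.002 0 0",
)

```text
time: 10.5
tool_pos: [0.4681, -0.1614, 0.0402]
ee_rot: [179.9, -0.2, 173.6]
force: [-4.9, 3.8, -1.4]
opening: 0.0212
gripper_force: 60.8
```

>>> send_rows(
  moves="0 0 -0.002 0 0;0 0 -0.002 0 0;0 0 -0.002 0 0;0 0 -0.002 0 0",
)

```text
time: 10.9
tool_pos: [0.4672, -0.1694, 0.0402]
ee_rot: [179.9, -0.2, 173.6]
force: [-5.1, 3.8, -1.9]
opening: 0.0211
gripper_force: 60.8
```

>>> send_rows(
  moves="0 0 -0.002 0 0;0 0 -0.002 0 0;0 0 -0.002 0 0",
)

```text
time: 11.2
tool_pos: [0.4666, -0.1754, 0.0402]
ee_rot: [179.9, -0.2, 173.6]
force: [-5.3, 4.4, -1.4]
opening: 0.021
gripper_force: 60.8
```

>>> send_rows(
  moves="0 0 -0.002 0 0;0 0 -0.002 0 0;0 0 -0.002 0 0",
)

```text
time: 11.5
tool_pos: [0.4673, -0.1821, 0.0407]
ee_rot: [-180.0, 0.0, 173.6]
force: [0.5, -0.0, -2.5]
opening: 0.0208
gripper_force: 60.8
```

>>> send_rows(
  moves="0 0 -0.002 0 0;0 0 -0.002 0 0;0 0 -0.002 0 0",
)

```text
time: 11.8
tool_pos: [0.4667, -0.1882, 0.0408]
ee_rot: [-180.0, 0.0, 173.6]
force: [0.1, 0.7, -2.0]
opening: 0.021
gripper_force: 60.8
```

>>> send_rows(
  moves="0 0 -0.002 0 0;0 0 -0.002 0 0;0 0 -0.002 0 0",
)

```text
time: 12.1
tool_pos: [0.4656, -0.193, 0.0406]
ee_rot: [180.0, -0.1, 173.7]
force: [1.1, 9.5, 0.3]
opening: 0.0208
gripper_force: 66.1
```

The nose dropped in near y=-0.182 and now bears on the hole's far edge. I back off to centre and feed in.

>>> send_rows(
  moves="0 0 0.003 0 0;0 0 0.003 0 0;0 -0.002 0 0 0;0 -0.002 0 0 0;0 0 0 0 0",
)

```text
time: 12.6
tool_pos: [0.4708, -0.1885, 0.0408]
ee_rot: [-180.0, 0.0, 173.6]
force: [0.6, -0.1, -1.1]
opening: 0.0212
gripper_force: 61.0
```

>>> send_rows(
  moves="0 -0.001 0 0 0;0 -0.001 0 0 0;0 0 0 0 0",
)

```text
time: 12.9
tool_pos: [0.4723, -0.1884, 0.0406]
ee_rot: [180.0, -0.0, 173.6]
force: [-1.6, 2.9, -1.8]
opening: 0.0212
gripper_force: 61.2
```

>>> send_rows(
  moves="0 -0.001 0 0 0;0 -0.001 0 0 0;0 0 0 0 0",
)

```text
time: 13.2
tool_pos: [0.4741, -0.1884, 0.0405]
ee_rot: [180.0, -0.1, 173.6]
force: [-3.0, 3.8, -1.1]
opening: 0.0211
gripper_force: 61.7
```

>>> send_rows(
  moves="0 0 0.0008 0 0;0 -0.001 0 0 0;0 -0.001 0 0 0;0 0 0 0 0",
)

```text
time: 13.6
tool_pos: [0.4769, -0.1882, 0.0408]
ee_rot: [-180.0, 0.0, 173.6]
force: [-0.5, 3.9, -1.1]
opening: 0.0213
gripper_force: 61.7
```

>>> send_rows(
  moves="0 -0.001 0 0 0;0 -0.001 0 0 0;0 0 0 0 0",
)

```text
time: 13.9
tool_pos: [0.4787, -0.1884, 0.0407]
ee_rot: [-180.0, 0.0, 173.6]
force: [-1.5, 4.1, -0.3]
opening: 0.0208
gripper_force: 61.9
```

>>> send_rows(
  moves="0 0 0.0005 0 0;0 -0.002 0 0 0;0 -0.002 0 0 0;0 -0.002 0 0 0;0 0 0 0 0",
)

```text
time: 14.4
tool_pos: [0.485, -0.1887, 0.0408]
ee_rot: [-180.0, 0.0, 173.6]
force: [0.9, 3.9, -0.8]
opening: 0.0211
gripper_force: 61.5
```

>>> send_rows(
  moves="0 -0.002 0.0002 0 0;0 -0.002 0 0 0;0 -0.002 0 0 0;0 0 0 0 0",
)

```text
time: 14.8
tool_pos: [0.4909, -0.1891, 0.0408]
ee_rot: [-180.0, 0.0, 173.6]
force: [0.6, 4.3, -1.2]
opening: 0.021
gripper_force: 61.4
```

>>> send_rows(
  moves="0 -0.002 0.0004 0 0;0 -0.002 0 0 0;0 -0.002 0 0 0;0 0 0 0 0",
)

```text
time: 15.2
tool_pos: [0.4969, -0.1895, 0.0407]
ee_rot: [-180.0, 0.0, 173.6]
force: [1.1, 1.5, -0.3]
opening: 0.0213
gripper_force: 61.1
```

>>> send_rows(
  moves="0 -0.002 0.0003 0 0;0 -0.002 0 0 0;0 -0.002 0 0 0;0 0 0 0 0",
)

```text
time: 15.6
tool_pos: [0.5029, -0.1898, 0.0407]
ee_rot: [-180.0, 0.0, 173.6]
force: [-1.4, -0.7, -0.8]
opening: 0.0211
gripper_force: 60.9
```

>>> send_rows(
  moves="0 -0.001 0.0002 0 0;0 -0.001 0 0 0;0 0 0 0 0",
)

```text
time: 15.9
tool_pos: [0.5046, -0.1898, 0.0407]
ee_rot: [-180.0, 0.0, 173.6]
force: [0.1, -0.3, -1.5]
opening: 0.0212
gripper_force: 60.9
```

>>> send_rows(
  moves="0 -0.001 0 0 0;0 -0.001 0 0 0;0 0 0 0 0",
)

```text
time: 16.2
tool_pos: [0.5066, -0.19, 0.0407]
ee_rot: [-180.0, 0.0, 173.6]
force: [0.2, -0.2, -2.0]
opening: 0.0209
gripper_force: 60.9
```

>>> send_rows(
  moves="0 -0.001 0 0 0;0 0 0 0 0",
)

```text
time: 16.4
tool_pos: [0.5068, -0.1899, 0.0405]
ee_rot: [180.0, -0.1, 173.6]
force: [-4.4, 0.3, 0.7]
opening: 0.0211
gripper_force: 61.1
```

>>> send_rows(
  moves="0 -0.001 0 0 0;0 0 0 0 0",
)

```text
time: 16.6
tool_pos: [0.5069, -0.1897, 0.0403]
ee_rot: [179.9, -0.2, 173.6]
force: [-10.9, 0.4, 2.0]
opening: 0.021
gripper_force: 61.5
```

Seated: the depth is 41.7 mm and the force rose to 11 N. I relieve the press, open, and lift away.

>>> send_rows(
  moves="0 0.0015 0 0 0;0 0 0 0 0;1 0 0 0 0;1 0 0 0 0;1 0 0 0 0;1 0 0 0 0;1 0 0 0 0;1 0 0 0 0;1 0 0 0 0;1 0 0 -0.01 0;1 0 0 -0.02 0;1 0 0 -0.03 0;1 0 0 -0.03 0;1 0.02 0 -0.03 0;1 0.02 0 -0.03 0;1 0.02 0 -0.03 0;1 0 0 0 0;1 0 0 0 0",
)

```text
time: 18.4
tool_pos: [0.4474, -0.1834, 0.2217]
ee_rot: [-180.0, 0.1, 173.6]
force: [0.4, -0.1, -0.4]
opening: 0.0854
gripper_force: 0.0
```

Run:
```python
from h import *
im,K,R,t=grab("wrist"); im2,_,_,_=grab("side")
b=cv2.resize(im2[170:280,255:365],(400,400),interpolation=cv2.INTER_CUBIC)
o=np.hstack([cv2.copyMakeBorder(cv2.resize(im,(400,300)),0,100,0,0,cv2.BORDER_CONSTANT),b]); cv2.imwrite("pics/c3.png",o)
hsv=cv2.cvtColor(im,cv2.COLOR_BGR2HSV); m=cv2.inRange(hsv,(5,150,100),(16,255,255))
n,l,s,c=cv2.connectedComponentsWithStats(m)
O=np.array([.594,-.1963]); a=np.radians(-6.4); ex=np.array([np.cos(a),np.sin(a)]); ey=np.array([-ex[1],ex[0]])
P=lambda q:((onz(q,.052,K,R,t)[:2]-O)@ex,(onz(q,.052,K,R,t)[:2]-O)@ey)
pts=np.argwhere(m>0)[:,::-1].astype(np.float32); print(len(pts))
for i in range(1,n):
    if s[i][4]>60: print(s[i],c[i],P(c[i]),P((c[i][0],s[i][1])),P((c[i][0],s[i][1]+s[i][3])))
st=bot.state(); print(st["time"],st["tool_pos"],st["force"],st["opening"])
```

```text
314
[242 198  22  13 122] [252.26229508 201.86885246] (np.float64(-0.12242863015102387), np.float64(-0.0027635630303162427)) (np.float64(-0.12653920418431763), np.float64(-0.002765667229747559)) (np.float64(-0.11260178137646851), np.float64(-0.002758532674595679))
18.5 [ 0.4473767  -0.18318628  0.22025505] [ 0.21671823 -0.1570514  -0.36487704] 0.0854060622042951
```

View pics/c3.png

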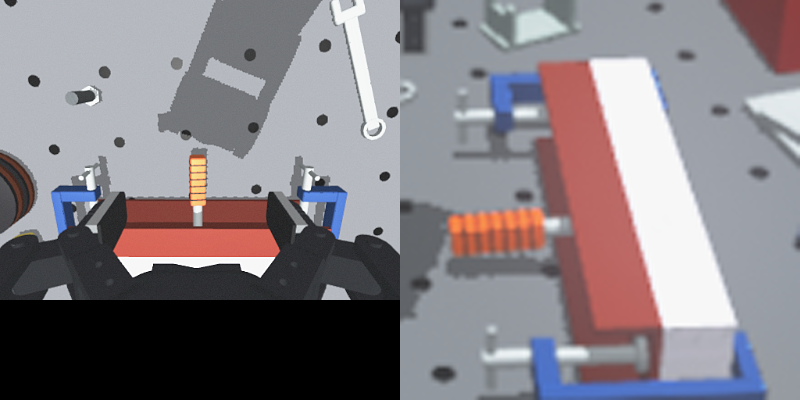

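The pin stands in the hole, handle outside the flange and level, and the gripper is clear. I'll check the seating numerically through the handle's ends in both views.

Run:
```python
from h import *
# predicted seated pin from contact: TCP at seated (.5069,-.1898), grip 88 behind collar
a=np.radians(-6.4); ex=np.array([np.cos(a),np.sin(a),0]); ey=np.array([-ex[1],ex[0],0])
tcp=np.array([.5069,-.1898,.040])
for n in("wrist","side"):
    im,K,R,t=load(n); hsv=cv2.cvtColor(im,cv2.COLOR_BGR2HSV); m=cv2.inRange(hsv,(3,120,70),(18,255,255))
    if n=="wrist": m[:,:236]=0;m[:,270:]=0;m[:185]=0;m[270:]=0
    else: m[:,:260]=0;m[:,312:]=0;m[:220]=0;m[250:]=0
    p=np.argwhere(m)[:,::-1]; print(n,"measured bbox",p.min(0),p.max(0)+1)
    V=np.array([proj(tcp+ex*x+ey*y+np.array([0,0,z]),K,R,t) for x in(-.032,.038) for y in(-.011,.011) for z in(-.012,.012)])
    print(" predicted bbox",V.min(0).round(1),V.max(0).round(1))
```

```text
wrist measured bbox [236 198] [270 270]
 predicted bbox [241.  197.8] [262.6 266.1]
side measured bbox [268 228] [294 240]
 predicted bbox [268.3 225.5] [294.8 238.2]
```

```bash
python3 -c "
from bench import bot
print(bot.job_done())"
```

```text
the job is handed in; nothing more can be done
None
```

The locating pin is fully home in the web hole, released with the gripper clear, and the job is handed in; contact force read about 11 N when the collar seated, and no verdict came back.

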